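# Turned feet onto their drying trays

## Task

Pick out the three round turned furniture feet and stand each one upright, wide end down as it stands now, flat inside the steel drying tray of its size: the largest foot in the largest tray first, then the middle-sized foot in the middle-sized tray, and last the smallest foot in the smallest tray. Set each foot down gently without dropping it, and let go of it before taking the next. Leave the two square feet standing where they are.

Things in the scene. Friction and masses are not known exactly. Their poses are not given: they have to be found in the camera images.
- foot_large: the largest of three turned, round, pale raw-wood furniture feet of like profile, loose, standing upside down on its wide round mounting end, toe up. 110 mm high; the wide end 62 mm in diameter and 12 mm thick, then a swelling narrower than that; the topmost 30 mm is a straight round toe 36 mm in diameter, the place to grip from above (it has a slightly thinner neck just below). Origin: centre of the underside; z up along the axis.
- foot_medium: the middle-sized of three turned, round, pale raw-wood furniture feet of like profile, loose, standing upside down on its wide round mounting end, toe up. 86 mm high; the wide end 44 mm in diameter and 12 mm thick, then a swelling narrower than that; the topmost 30 mm is a straight round toe 28 mm in diameter, the place to grip from above (it has a slightly thinner neck just below). Origin: centre of the underside; z up along the axis.
- foot_small: the smallest of three turned, round, pale raw-wood furniture feet of like profile, loose, standing upside down on its wide round mounting end, toe up. 64 mm high; the wide end 30 mm in diameter and 12 mm thick, then a swelling narrower than that; the topmost 30 mm is a straight round toe 20 mm in diameter, the place to grip from above (it has a slightly thinner neck just below). Origin: centre of the underside; z up along the axis.
- tray_large: the largest of three round steel drying trays, shallow open dishes fixed to the bench: 96 mm outside diameter, 86 mm inside, rim 10 mm high and 5 mm thick, inner floor 4 mm above the bench. Origin: centre of the underside, on the bench; z up. Meant for the largest turned foot.
- tray_medium: the middle-sized of three round steel drying trays, shallow open dishes fixed to the bench: 78 mm outside diameter, 68 mm inside, rim 10 mm high and 5 mm thick, inner floor 4 mm above the bench. Origin: centre of the underside, on the bench; z up. Meant for the middle-sized turned foot.
- tray_small: the smallest of three round steel drying trays, shallow open dishes fixed to the bench: 64 mm outside diameter, 54 mm inside, rim 10 mm high and 5 mm thick, inner floor 4 mm above the bench. Origin: centre of the underside, on the bench; z up. Meant for the smallest turned foot.
- square_tall: the taller of two square-sectioned furniture feet of the same pale wood, loose, standing upright, stepping inwards towards the top: 54 mm square at the bottom, 96 mm high, 33 mm square at the top. Not part of the job: it stays where it is. Origin: centre of the underside; z up.
- square_short: the shorter of two square-sectioned furniture feet of the same pale wood, loose, standing upright, stepping inwards towards the top: 38 mm square at the bottom, 70 mm high, 24 mm square at the top. Not part of the job: it stays where it is. Origin: centre of the underside; z up.
Not all that is in view belongs to the job. Leave any green or turquoise look-alike of the foot_medium alone.

How it is judged:
By the outcome, as a careful person would: the job done as asked, in the order asked, and still so for the second after the job is handed in, with the robot touching nothing.
It also fails if it takes over 102 s, if anything falls off the work surface, if the arm or the gripper's body presses on something with over 40 N, if the wrist force passes 120 N, or if a joint passes its speed limit or range.

## Robot

A 6-joint arm with a two-finger parallel gripper is mounted at the origin on the work surface. World frame = base frame: x ahead of the robot, y to its left, z up, the work surface at z = 0. Lengths are in m, angles in rad, forces in N, time in s.
With the tool pointing down it reaches from about 0.35 to 0.725 m from the base axis. Payload 4.3 kg.
Tool frame: the origin (TCP) lies between the finger pads; the fingertips stand robot.tips_ahead ahead of it and the grasp point (between the pads) lies 6 mm ahead of it (robot.tips_ahead is the distance from the TCP to the fingertips, in m); z points along the fingers, y is the line along which they close (so a half turn about z gives the same grasp; the last joint's range is limited). The gripper opens to 85 mm and grips with 20 to 120 N. Pads are 22 mm wide; open, the fingers measure 114 mm over their backs; the gripper's body (76 mm by 85 mm) begins 54 mm behind the grasp point. The pads swing forward as they close: fully open they stand 13 mm farther back than shut.
Start: joints at [1.236, 0.377, 0.081, 1.274, 0, 1.46], TCP at [0.128, 0.561, 0.256] pointing down, gripper open.
Joint ranges: [-2.72, 2.72], [-0.84, 1.66], [-1.02, 1.22], [-1.77, 2.12], [-1.37, 1.28], [-3.14, 3.14]. Speed limits (rad/s): [2.57, 2.57, 3.14, 3.14, 3.14, 3.14].

## Interface

Orientations are given as a unit quaternion [w, x, y, z].
In Python, from workcell import robot, cams, order gives the robot as it stands. The module is installed in compiled form; this text tells all that it offers.
- The arm moves only by the tool drive_tool, never from a script. Its argument "plan" is a list that holds one entry, the list of rows, each a list of 5 numbers: the shift along the tool's x, y, z in m, then the turn about the tool's z in degrees, then the finger opening in m, from 0 to 0.0854. A call has 1 to 10 rows; each row shifts and turns the commanded pose from where the row before left it, along the tool's axes as they then stand; what a row does not reach is not made up. A row lasts 1/8 s, in which the tool goes at most 62.5 mm and 10.7 degrees, less where a joint would pass 70% of its speed; a pose out of reach is approached as far as the arm can. A call with a gripper value outside its range is refused whole. The fingers move at their own pace and stop on an object; the grip force is fixed at half the most. Time passes only in rows, so rows that do not move let the fingers close. It gives the time, the measured TCP pose, the force, the opening and the grip force at its end, in the units of the state.
- robot.get_state(): the state, without advancing time (a new reading comes with each control period).
- cams.camera(name): name is "scene" or "top" or "wrist"; returns a dict with "pixels" (420x560x3 uint8, red, green, blue), "fov_y" (degrees; the focal length in pixels is half the picture's height over the tangent of half this angle, whatever the lens; pixels are square), "cx", "cy" (the principal point, pixels), "k1" (the pictures are not rectified: a ray, as slopes to the right and down, at radius r is drawn at 1 + k1 r^2 times it, then the intrinsics apply), "R" (3x3) and "t" (3): a world point X has camera coordinates R X + t. Camera axes: x right, y down, z forward; pixel columns grow to the right and rows downward; lengths in m; the calibration is good to about 2 mm. A picture is of the moment at which its call begins. There is no depth.
- order.sign_off(): hands the job in; it is judged then, once.
The state is a dict: "t": time; "joints": joint angles; "qd": joint speeds; "joint_efforts": joint torques, N m; "eef_pos": TCP position; "tcp_rot": TCP orientation; "force": force on the tool from outside, world axes, zero at the start; "moment": the same for the moment, N m; "opening": opening from 0.0 (shut) to 1.0 (fully open); "finger_force": force on a finger pad.
Only numpy, scipy, OpenCV 4.12 (cv2) and the standard library are available. Lean on these libraries where they do the work, as an engineer would, in place of code of your own. Each camera call takes 0.05 s, during which the arm holds its last target. There are 200 camera calls.

## Working session

There is one attempt and no reset: what is moved stays moved. The work goes in short steps, Python scripts to look and compute and a tool call to move; the robot and the scene stay as the last step left them, time stands still between calls to the robot, and variables do not carry over. Pictures are saved under pics/ and viewed, at most 14 in all, crops included, and the job is handed in when it is done.

Besides the shell and the picture viewer there is one more tool, called after ">>>" by a JSON object that holds its "fn" and its "kwargs". drive_tool: Moves the arm, as the interface text tells. Its arguments: {"type":"object","properties":{"plan":{"type":"array"}},"required":["plan"]}

```bash
mkdir -p pics
cat > h.py <<'E'
import numpy as np, cv2
from workcell import robot, cams, order
def snap(name,fn):
    c=cams.camera(name); cv2.imwrite(f'pics/{fn}.png',cv2.cvtColor(c['pixels'],cv2.COLOR_RGB2BGR))
    np.savez(f'pics/{fn}.npz',**{k:v for k,v in c.items()}); return c
def load(fn): return dict(np.load(f'pics/{fn}.npz'))
def K(c):
    f=210/np.tan(np.radians(float(c['fov_y']))/2)
    return np.array([[f,0,c['cx']],[0,f,c['cy']],[0,0,1]],float), np.array([c['k1'],0,0,0],float)
def world(c,uv,z):
    k,d=K(c); p=cv2.undistortPoints(np.array([[uv]],float),k,d)[0,0]
    R,t=c['R'],c['t']; o=-R.T@t; r=R.T@np.array([p[0],p[1],1]); return o+r*(z-o[2])/r[2]
def proj(c,X):
    k,d=K(c); return cv2.projectPoints(np.array(X,float).reshape(-1,3),cv2.Rodrigues(c['R'])[0],np.array(c['t'],float),k,d)[0].reshape(-1,2)
E
python3 - <<'E'
from h import *
for n in ('top','scene'):
    c=snap(n,n+'0'); print(n,c['fov_y'],c['cx'],c['cy'],c['k1'],-c['R'].T@c['t'],c['R'][2])
s=robot.get_state();print(robot.tips_ahead,s)
E
```

```text
top 54.6915449761292 280.3993481079278 209.08779745418374 -0.10674345972495992 [ 0.43326938 -0.01428394  0.99503909] [ 7.21609873e-02 -5.11783151e-04 -9.97392866e-01]
scene 49.76194881831562 275.4446322394325 210.39606511132632 -0.13024620295284112 [1.07040322 0.13865005 0.95620435] [-0.52190284 -0.11929277 -0.8446222 ]
0.025 {'t': 0.1, 'joints': array([ 1.23571149e+00,  3.78001078e-01,  7.98088631e-02,  1.27439224e+00,
       -2.20674205e-05,  1.46046227e+00]), 'qd': array([-0.00042465, -0.00218994,  0.00379815, -0.00244178,  0.00025499,
       -0.00040383]), 'joint_efforts': array([ 1.10250730e-03, -4.64694536e+01,  2.70582175e+01,  1.20394252e-02,
       -1.55703046e-04, -1.91158065e-06]), 'eef_pos': array([0.12799438, 0.56004178, 0.25546705]), 'tcp_rot': array([-1.86712789e-04,  1.12138967e-01,  9.93692132e-01, -8.74417452e-04]), 'force': array([-0.34106083,  0.60129809, -0.17370195]), 'moment': array([ 0.00679022, -0.05661283, -0.00284957]), 'finger_force': 0.0, 'opening': 0.99828822796311}
```

View pics/top0.png

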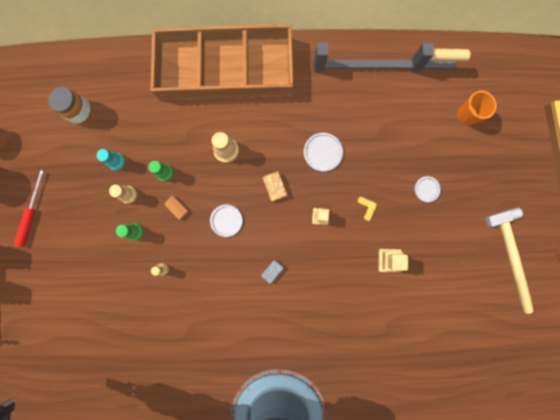

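View pics/scene0.png

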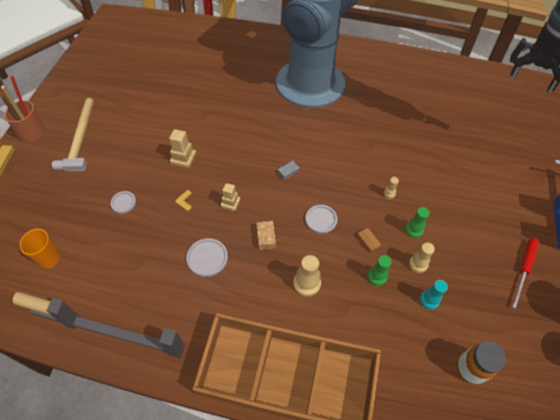

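Top view: large foot toe is at about (221,141), the pale medium foot at (118,192) among green and turquoise look-alikes, and the small foot at (157,271). The trays are at (323,152), (226,221) and (428,189). The square feet are at (321,216) and (393,261). I'll enlarge for precision.

Run:
```python
from h import *
a=cv2.imread('pics/top0.png'); b=cv2.imread('pics/scene0.png')
def cr(im,u,v,w=40,h=40,s=5): return cv2.resize(im[v:v+h,u:u+w],None,fx=s,fy=s,interpolation=cv2.INTER_CUBIC)
A=np.hstack([cr(a,205,123),cr(a,100,170),cr(a,140,250)])
B=np.hstack([cr(b,288,252),cr(b,403,238),cr(b,372,168)])
cv2.imwrite('pics/c1.png',np.vstack([A,B]))
for n in('top','scene'):
    c=load(n+'0'); im=a if n=='top' else b
    hsv=cv2.cvtColor(im,cv2.COLOR_BGR2HSV)
    m=((hsv[...,1]<60)&(hsv[...,2]>110)).astype(np.uint8)
    _,_,st,ce=cv2.connectedComponentsWithStats(m)
    for s,q in zip(st,ce):
        if 120<s[4]<3000 and 100<q[0]<450 and 120<q[1]<290:print(n,s,q,world(c,(s[0]+s[2]/2-.5,s[1]+s[3]/2-.5),.010))
```

```text
top [ 304  132   40   40 1242] [323.00805153 151.69082126] [ 0.64487148 -0.12369898  0.01      ]
top [414 176  27  27 554] [427.11913357 188.94043321] [ 0.54758887 -0.37869702  0.01      ]
top [210 204  33  33 859] [225.95459837 220.30849825] [0.48041126 0.11801341 0.01      ]
top [261 260  23  24 289] [272.11764706 271.23875433] [0.35403842 0.00828585 0.01      ]
scene [278 161  21  16 190] [288.39473684 168.24736842] [0.35100501 0.00732912 0.01      ]
scene [110 191  26  23 458] [122.67248908 201.79039301] [ 0.55079531 -0.37863455  0.01      ]
scene [305 205  33  28 728] [320.93269231 218.38736264] [0.48285472 0.11901335 0.01      ]
scene [ 186  238   42   39 1271] [206.51927616 256.92840283] [ 0.64802682 -0.12196087  0.01      ]
```

View pics/c1.png

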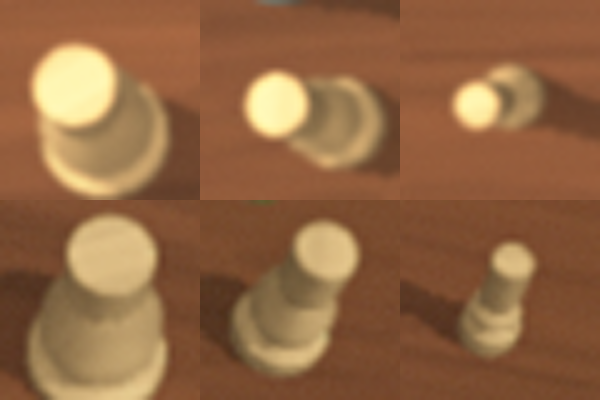

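Run:
```python
from h import *
T,S=load('top0'),load('scene0')
for n,a,b,h in [('L',(219.4,139.8),(310,262.8),.11),('M',(114.8,190.4),(428,247.8),.086),('S',(155,270.6),(394,179.8),.064),('teal',(104,155),(439,287),.086),('g1',(156,166),(383,263),.086),('g2',(124,231),(422,213),.086),('sqs',(321,215),(229,190),.07),('sqt',(400,262),(179,140),.096)]:
    p,q=world(T,a,h),world(S,b,h);m=(p+q)/2
    print(n,p.round(4),q.round(4),m.round(4),'r,az',np.hypot(*m[:2]).round(3),np.degrees(np.arctan2(m[1],m[0])).round(1))
from scipy.spatial.transform import Rotation as R
s=robot.get_state();print(R.from_quat(np.roll(s['tcp_rot'],-1)).as_matrix().round(3))
```

```text
L [0.6544 0.1181 0.11  ] [0.6559 0.1179 0.11  ] [0.6551 0.118  0.11  ] r,az 0.666 10.2
M [0.5492 0.3646 0.086 ] [0.5501 0.3644 0.086 ] [0.5496 0.3645 0.086 ] r,az 0.66 33.6
S [0.364  0.2768 0.064 ] [0.3647 0.2766 0.064 ] [0.3643 0.2767 0.064 ] r,az 0.457 37.2
teal [0.6326 0.3923 0.086 ] [0.6388 0.3933 0.086 ] [0.6357 0.3928 0.086 ] r,az 0.747 31.7
g1 [0.6032 0.2681 0.086 ] [0.6093 0.2701 0.086 ] [0.6063 0.2691 0.086 ] r,az 0.663 23.9
g2 [0.4558 0.3418 0.086 ] [0.4617 0.3457 0.086 ] [0.4587 0.3438 0.086 ] r,az 0.573 36.8
sqs [ 0.4849 -0.1072  0.07  ] [ 0.4923 -0.1076  0.07  ] [ 0.4886 -0.1074  0.07  ] r,az 0.5 -12.4
sqt [ 0.3754 -0.2784  0.096 ] [ 0.3906 -0.2671  0.096 ] [ 0.383  -0.2728  0.096 ] r,az 0.47 -35.5
[[-0.975  0.223 -0.001]
 [ 0.223  0.975 -0.002]
 [ 0.    -0.002 -1.   ]]
```

>>> {"fn": "drive_tool", "kwargs": {"plan": [[[-0.02,-0.01,0,0,0.085],[-0.045,-0.023,0,0,0.085],[-0.05,-0.026,0,0,0.085],[-0.05,-0.026,0,0,0.085],[-0.05,-0.026,0,0,0.085],[-0.05,-0.026,0,0,0.085],[-0.05,-0.026,0,0,0.085],[-0.05,-0.026,0,0,0.085],[-0.05,-0.026,0,0,0.085],[-0.05,-0.026,0,0,0.085]]]}}

```text
t: 1.35
eef_pos: [0.5289, 0.2193, 0.2562]
tcp_rot: [-0.0, 0.113, 0.994, -0.0]
force: [-0.0, 0.7, 0.4]
opening: 0.99
finger_force: 0.0
```

```bash
cat >> h.py <<'E'
from scipy.spatial.transform import Rotation
def rel(x,y,z):
    s=robot.get_state();M=Rotation.from_quat(np.roll(s['tcp_rot'],-1)).as_matrix();p=s['eef_pos']
    print('t',round(s['t'],2),'p',p.round(4),'j',s['joints'].round(3),'F',s['force'].round(1),'op',round(s['opening']*85.4,1),'ff',round(s['finger_force'],1))
    print('y ang',np.degrees(np.arctan2(M[1,1],M[0,1])).round(2),'tilt',M[2].round(4),'shift tool mm',(M.T@(np.array([x,y,z])-p)*1000).round(1))
E
python3 -c "
from h import *
rel(.655,.118,.16)"
```

```text
t 1.35 p [0.5289 0.2193 0.2562] j [ 0.282  0.372  0.074  1.272 -0.     0.508] F [-0.   0.7  0.4] op 84.6 ff 0.0
y ang 77.06 tilt [ 1.e-04 -3.e-04 -1.e+00] shift tool mm [-145.6  -70.4   96.2]
```

>>> {"fn": "drive_tool", "kwargs": {"plan": [[[-0.045,-0.022,0.03,0,0.085],[-0.045,-0.022,0.03,0,0.085],[-0.035,-0.016,0.02,0,0.085],[-0.02,-0.01,0.016,0,0.085],[0,0,0,0,0.085],[0,0,0,0,0.085],[0,0,0,0,0.085]]]}}

```text
t: 2.22
eef_pos: [0.6532, 0.1226, 0.1617]
tcp_rot: [0.001, 0.111, 0.994, 0.0]
force: [0.5, 0.2, -0.5]
opening: 0.995
finger_force: 0.0
```

```bash
python3 -c "
from h import *
rel(.655,.118,.101)
c=snap('wrist','w1');print(proj(c,[[.655,.118,.11],[.655,.118,0.]]))"
```

```text
t 2.23 p [0.6532 0.1226 0.1617] j [0.09  0.597 0.188 1.16  0.    0.313] F [ 0.5  0.2 -0.5] op 85.0 ff 0.0
y ang 77.21 tilt [-1.4e-03  8.0e-04 -1.0e+00] shift tool mm [-2.7 -4.1 60.7]
[[274.39182065 254.9767279 ]
 [276.95796709 202.71752606]]
```

View pics/w1.png

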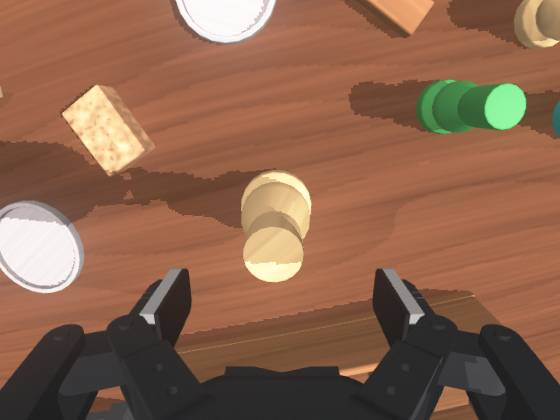

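Wrist view: the large toe top is centred at about (274,256), against a predicted (274,255), so the position is good. The fingers straddle it.

>>> {"fn": "drive_tool", "kwargs": {"plan": [[[-0.003,-0.004,0.01,0,0.085],[0,0,0.015,0,0.085],[0,0,0.015,0,0.085],[0,0,0.012,0,0.085],[0,0,0.008,0,0.085],[0,0,0,0,0.085],[0,0,0,0,0.05],[0,0,0,0,0.04],[0,0,0,0,0.03],[0,0,0,0,0.02]]]}}

```text
t: 3.52
eef_pos: [0.6562, 0.1169, 0.1011]
tcp_rot: [0.001, 0.112, 0.994, 0.0]
force: [0.1, -0.1, 2.9]
opening: 0.402
finger_force: 60.1
```

>>> {"fn": "drive_tool", "kwargs": {"plan": [[[0,0,0,0,0.02],[0,0,0,0,0.02],[0,0,0,0,0.02]]]}}

```text
t: 3.9
eef_pos: [0.6562, 0.1169, 0.1012]
tcp_rot: [0.001, 0.112, 0.994, 0.0]
force: [0.2, 0.5, 5.0]
opening: 0.405
finger_force: 60.2
```

```bash
python3 -c "
from h import *
rel(.655,.118,.101)"
```

```text
t 3.9 p [0.6562 0.1169 0.1012] j [0.081 0.638 0.098 1.029 0.    0.306] F [0.2 0.5 5. ] op 34.5 ff 60.2
y ang 77.12 tilt [-1.7e-03  5.0e-04 -1.0e+00] shift tool mm [1.5 0.8 0.1]
```

>>> {"fn": "drive_tool", "kwargs": {"plan": [[[0,0,-0.01,0,0.02],[0,0,-0.02,0,0.02],[0,0,-0.02,0,0.02],[-0.004,-0.015,0,0,0.02],[-0.007,-0.035,0,0,0.02],[-0.008,-0.045,0,0,0.02],[-0.008,-0.045,0,0,0.02],[-0.008,-0.045,0,0,0.02],[-0.006,-0.035,0,0,0.02],[-0.003,-0.015,0,0,0.02]]]}}

```text
t: 5.15
eef_pos: [0.6447, -0.1247, 0.1488]
tcp_rot: [-0.001, 0.114, 0.994, 0.0]
force: [-0.2, 0.5, -2.3]
opening: 0.4
finger_force: 60.0
```

>>> {"fn": "drive_tool", "kwargs": {"plan": [[[0,0,0,0,0.02],[0,0,0,0,0.02],[0,0,0,0,0.02]]]}}

```text
t: 5.52
eef_pos: [0.6461, -0.1206, 0.1502]
tcp_rot: [-0.0, 0.111, 0.994, 0.0]
force: [-0.0, 0.0, -1.5]
opening: 0.406
finger_force: 60.0
```

```bash
python3 -c "
from h import *
rel(.6465,-.1228,.105)
c=snap('wrist','w2');snap('scene','s2')
a=cv2.imread('pics/w2.png');b=cv2.resize(cv2.imread('pics/s2.png')[150:330,130:330],None,fx=2,fy=2)
b=cv2.copyMakeBorder(b,0,60,0,0,0);cv2.imwrite('pics/v2.png',cv2.resize(np.hstack([a,b]),None,fx=.83,fy=.83))"
```

```text
t 5.53 p [ 0.6461 -0.1206  0.1502] j [-0.281  0.59   0.144  1.126  0.    -0.058] F [-0.   0.  -1.5] op 34.7 ff 60.0
y ang 77.23 tilt [ 3.e-04  4.e-04 -1.e+00] shift tool mm [-0.9 -2.1 45.2]
```

View pics/v2.png

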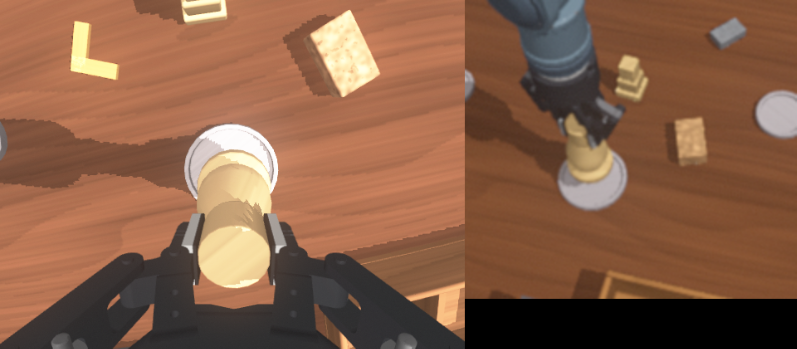

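The foot hangs upright over the large tray, which shows around (232,165) in the wrist half. Lowering it now.

>>> {"fn": "drive_tool", "kwargs": {"plan": [[[-0.001,-0.002,0.005,0,0.02],[0,0,0.01,0,0.02],[0,0,0.012,0,0.02],[0,0,0.008,0,0.02],[0,0,0.005,0,0.02],[0,0,0.002,0,0.02],[0,0,0.001,0,0.02],[0,0,0,0,0.02],[0,0,0,0,0.02]]]}}

```text
t: 6.75
eef_pos: [0.6468, -0.1243, 0.1076]
tcp_rot: [0.0, 0.112, 0.994, -0.0]
force: [-0.4, 0.3, -1.2]
opening: 0.404
finger_force: 60.0
```

>>> {"fn": "drive_tool", "kwargs": {"plan": [[[0,0,0.001,0,0.02],[0,0,0.0005,0,0.02],[0,0,0,0,0.02]]]}}

```text
t: 7.12
eef_pos: [0.6465, -0.1242, 0.1057]
tcp_rot: [-0.0, 0.112, 0.994, 0.0]
force: [-0.3, -0.7, -0.2]
opening: 0.403
finger_force: 60.0
```

>>> {"fn": "drive_tool", "kwargs": {"plan": [[[0,0,0.0005,0,0.02],[0,0,0.0003,0,0.02],[0,0,0,0,0.02],[0,0,0,0,0.02]]]}}

```text
t: 7.62
eef_pos: [0.6466, -0.1243, 0.1052]
tcp_rot: [0.0, 0.112, 0.994, 0.0]
force: [-0.3, -0.3, 0.8]
opening: 0.403
finger_force: 60.2
```

>>> {"fn": "drive_tool", "kwargs": {"plan": [[[0,0,0.0004,0,0.02],[0,0,0,0,0.02],[0,0,0,0,0.04],[0,0,0,0,0.05],[0,0,0,0,0.06],[0,0,0,0,0.075],[0,0,0,0,0.085],[0,0,0,0,0.085]]]}}

```text
t: 8.62
eef_pos: [0.6466, -0.1242, 0.1046]
tcp_rot: [-0.0, 0.112, 0.994, 0.0]
force: [0.7, 0.3, -0.2]
opening: 0.992
finger_force: 0.0
```

>>> {"fn": "drive_tool", "kwargs": {"plan": [[[0,0,-0.02,0,0.085],[0,0,-0.03,0,0.085],[0,0,-0.04,0,0.085],[0,0,-0.01,0,0.085],[0,0,0,0,0.085],[0,0,0,0,0.085]]]}}

```text
t: 9.38
eef_pos: [0.6457, -0.124, 0.2027]
tcp_rot: [-0.001, 0.112, 0.994, 0.0]
force: [-0.1, 0.3, -0.1]
opening: 0.995
finger_force: 0.0
```

```bash
python3 -c "
from h import *
rel(.5496,.3645,.2)
c=snap('wrist','w3');snap('scene','s3')
a=cv2.imread('pics/w3.png');b=cv2.resize(cv2.imread('pics/s3.png')[150:330,130:330],None,fx=2,fy=2)
b=cv2.copyMakeBorder(b,0,60,0,0,0);cv2.imwrite('pics/v3.png',cv2.resize(np.hstack([a,b]),None,fx=.83,fy=.83))"
```

```text
t 9.38 p [ 0.6457 -0.124   0.2027] j [-0.286  0.57   0.249  1.252  0.    -0.061] F [-0.1  0.3 -0.1] op 85.0 ff 0.0
y ang 77.12 tilt [ 2.9e-03  3.0e-04 -1.0e+00] shift tool mm [202.6 454.8   3.4]
```

View pics/v3.png

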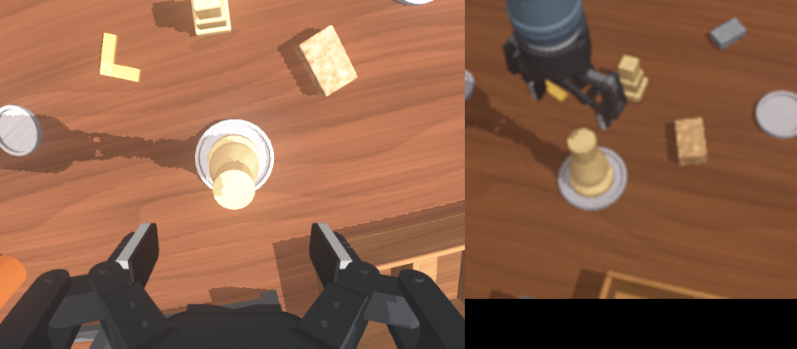

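The large foot stands inside its tray at about (235,160). Next is the medium foot.

>>> {"fn": "drive_tool", "kwargs": {"plan": [[[0.01,0.02,0,0,0.06],[0.02,0.045,0,0,0.06],[0.023,0.052,0,0,0.06],[0.023,0.052,0,0,0.06],[0.023,0.052,0,0,0.06],[0.023,0.052,0,0,0.06],[0.023,0.052,0,0,0.06],[0.023,0.052,0,0,0.06],[0.02,0.045,0,0,0.06],[0.012,0.025,0,0,0.06]]]}}

```text
t: 10.72
eef_pos: [0.5488, 0.3595, 0.2041]
tcp_rot: [-0.001, 0.11, 0.994, 0.0]
force: [0.1, -0.3, -0.1]
opening: 0.701
finger_force: 0.0
```

>>> {"fn": "drive_tool", "kwargs": {"plan": [[[0.002,0.005,0,0,0.06],[0,0,0,0,0.06],[0,0,0,0,0.06],[0,0,0,0,0.06]]]}}

```text
t: 11.22
eef_pos: [0.5508, 0.3603, 0.2047]
tcp_rot: [0.0, 0.113, 0.994, -0.0]
force: [1.0, -0.6, -0.2]
opening: 0.705
finger_force: 0.0
```

```bash
python3 -c "
from h import *
rel(.5496,.3645,.077)
c=snap('wrist','w4');print(proj(c,[[.5496,.3645,.086],[.5496,.3645,0.]]))"
```

```text
t 11.22 p [0.5508 0.3603 0.2047] j [ 0.483  0.569  0.251  1.253 -0.     0.71 ] F [ 1.  -0.6 -0.2] op 60.2 ff 0.0
y ang 77.02 tilt [-1.e-04 -1.e-04 -1.e+00] shift tool mm [  2.1   3.8 127.7]
[[286.45896455 212.16939269]
 [285.29304139 186.9699007 ]]
```

View pics/w4.png

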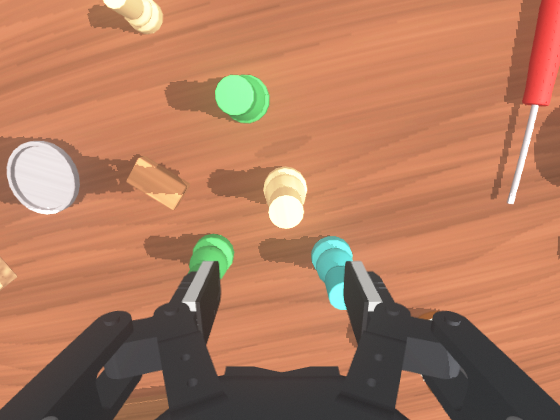

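Toe top at (286,211) matches the prediction of (286,212). The green and turquoise look-alikes are clear of the descent.

>>> {"fn": "drive_tool", "kwargs": {"plan": [[[0.002,0.004,0.02,0,0.06],[0,0,0.03,0,0.06],[0,0,0.03,0,0.06],[0,0,0.025,0,0.06],[0,0,0.015,0,0.06],[0,0,0.007,0,0.06],[0,0,0,0,0.06],[0,0,0,0,0.06]]]}}

```text
t: 12.28
eef_pos: [0.5502, 0.3662, 0.0788]
tcp_rot: [0.001, 0.112, 0.994, 0.001]
force: [-0.4, 0.2, 0.0]
opening: 0.703
finger_force: 0.0
```

>>> {"fn": "drive_tool", "kwargs": {"plan": [[[0,0,0,0,0.045],[0,0,0,0,0.035],[0,0,0,0,0.025],[0,0,0,0,0.012],[0,0,0,0,0.012],[0,0,0,0,0.012],[0,0,0,0,0.012]]]}}

```text
t: 13.15
eef_pos: [0.5496, 0.366, 0.0781]
tcp_rot: [0.0, 0.112, 0.994, 0.0]
force: [-0.1, 0.2, 5.2]
opening: 0.312
finger_force: 59.1
```

```bash
python3 -c "
from h import *
rel(.4816,.1185,.142)"
```

```text
t 13.15 p [0.5496 0.366  0.0781] j [0.491 0.644 0.046 0.972 0.    0.716] F [-0.1  0.2  5.2] op 26.6 ff 59.1
y ang 77.12 tilt [-6.e-04  7.e-04 -1.e+00] shift tool mm [  11.1 -256.4  -64.1]
```

>>> {"fn": "drive_tool", "kwargs": {"plan": [[[0,0,-0.01,0,0.012],[0,0,-0.025,0,0.012],[0,0,-0.025,0,0.012],[0,-0.015,0,0,0.012],[0.002,-0.04,0,0,0.012],[0.002,-0.05,0,0,0.012],[0.002,-0.05,0,0,0.012],[0.002,-0.05,0,0,0.012],[0.002,-0.035,0,0,0.012],[0.001,-0.015,0,0,0.012]]]}}

```text
t: 14.4
eef_pos: [0.4807, 0.1181, 0.1375]
tcp_rot: [-0.001, 0.113, 0.994, -0.0]
force: [0.9, 0.2, -0.8]
opening: 0.31
finger_force: 59.2
```

>>> {"fn": "drive_tool", "kwargs": {"plan": [[[0,0,0,0,0.012],[0,0,0,0,0.012],[0,0,0,0,0.012],[0,0,0,0,0.012]]]}}

```text
t: 14.9
eef_pos: [0.482, 0.1204, 0.1376]
tcp_rot: [0.0, 0.112, 0.994, 0.0]
force: [0.4, -0.3, -0.3]
opening: 0.305
finger_force: 59.2
```

```bash
python3 -c "
from h import *
rel(.4816,.1185,.0821)
c=snap('wrist','w5');snap('scene','s5')
a=cv2.imread('pics/w5.png');b=cv2.resize(cv2.imread('pics/s5.png')[120:300,230:430],None,fx=2,fy=2)
b=cv2.copyMakeBorder(b,0,60,0,0,0);cv2.imwrite('pics/v5.png',cv2.resize(np.hstack([a,b]),None,fx=.83,fy=.83))"
```

```text
t 14.9 p [0.482  0.1204 0.1376] j [ 0.117  0.293 -0.36   0.918  0.     0.34 ] F [ 0.4 -0.3 -0.3] op 26.1 ff 59.2
y ang 77.19 tilt [-1.e-04  2.e-04 -1.e+00] shift tool mm [-0.  -1.9 55.5]
```

View pics/v5.png

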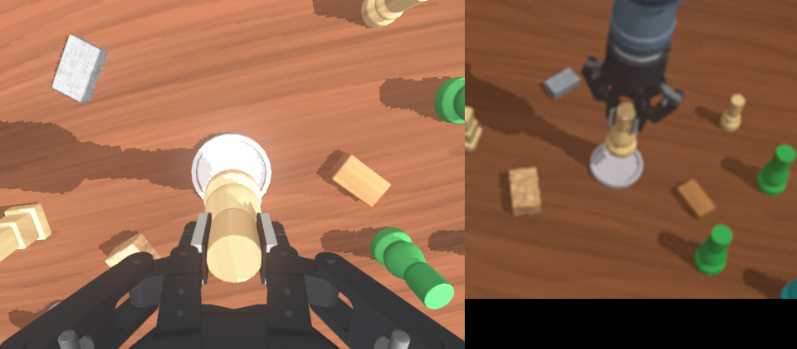

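The medium foot hangs upright over the medium tray, which shows at about (231,170). Lowering.

>>> {"fn": "drive_tool", "kwargs": {"plan": [[[0,-0.002,0.008,0,0.012],[0,0,0.015,0,0.012],[0,0,0.014,0,0.012],[0,0,0.009,0,0.012],[0,0,0.005,0,0.012],[0,0,0.002,0,0.012],[0,0,0.0005,0,0.012],[0,0,0,0,0.012],[0,0,0,0,0.012]]]}}

```text
t: 16.12
eef_pos: [0.4816, 0.1178, 0.0844]
tcp_rot: [0.0, 0.112, 0.994, 0.0]
force: [-0.4, 0.5, -1.3]
opening: 0.313
finger_force: 59.3
```

>>> {"fn": "drive_tool", "kwargs": {"plan": [[[0,0,0.0005,0,0.012],[0,0,0.0005,0,0.012],[0,0,0,0,0.012],[0,0,0,0,0.012]]]}}

```text
t: 16.62
eef_pos: [0.4813, 0.1177, 0.0831]
tcp_rot: [-0.0, 0.112, 0.994, 0.0]
force: [-0.6, 0.4, -0.2]
opening: 0.309
finger_force: 59.3
```

>>> {"fn": "drive_tool", "kwargs": {"plan": [[[0,0,0.0005,0,0.012],[0,0,0.0003,0,0.012],[0,0,0,0,0.012],[0,0,0,0,0.012]]]}}

```text
t: 17.12
eef_pos: [0.4814, 0.1177, 0.0823]
tcp_rot: [0.0, 0.112, 0.994, 0.0]
force: [1.0, -0.3, -0.7]
opening: 0.31
finger_force: 59.3
```

>>> {"fn": "drive_tool", "kwargs": {"plan": [[[0,0,0.0004,0,0.012],[0,0,0.0003,0,0.012],[0,0,0,0,0.012],[0,0,0,0,0.012]]]}}

```text
t: 17.62
eef_pos: [0.4816, 0.1176, 0.0821]
tcp_rot: [0.0, 0.112, 0.994, 0.0]
force: [-1.5, -0.7, 5.4]
opening: 0.309
finger_force: 59.8
```

Contact, with force at +5.4 N. I'll release gently, back off upward, and head to the small foot.

>>> {"fn": "drive_tool", "kwargs": {"plan": [[[0,0,0,0,0.03],[0,0,0,0,0.04],[0,0,0,0,0.05],[0,0,0,0,0.06],[0,0,0,0,0.06],[0,0,-0.02,0,0.06],[0,0,-0.03,0,0.06],[0,0,-0.02,0,0.06],[0,0,0,0,0.06],[0,0,0,0,0.06]]]}}

```text
t: 18.88
eef_pos: [0.4809, 0.1177, 0.1508]
tcp_rot: [-0.0, 0.112, 0.994, -0.0]
force: [-0.6, 0.3, 0.1]
opening: 0.7
finger_force: 0.0
```

```bash
python3 -c "
from h import *
rel(.3643,.2767,.15)
c=snap('wrist','w6');snap('scene','s6')
a=cv2.imread('pics/w6.png');b=cv2.resize(cv2.imread('pics/s6.png')[120:300,230:430],None,fx=2,fy=2)
b=cv2.copyMakeBorder(b,0,60,0,0,0);cv2.imwrite('pics/v6.png',cv2.resize(np.hstack([a,b]),None,fx=.83,fy=.83))"
```

```text
t 18.88 p [0.4809 0.1177 0.1508] j [ 0.112  0.279 -0.342  0.951  0.     0.336] F [-0.6  0.3  0.1] op 59.8 ff 0.0
y ang 77.12 tilt [ 9.e-04 -2.e-04 -1.e+00] shift tool mm [149.1 129.1   0.9]
```

View pics/v6.png

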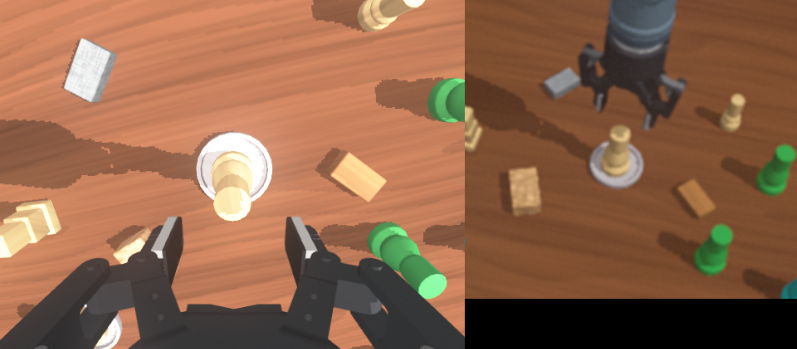

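The medium foot stands inside its tray at about (233,165). Moving to the small foot.

>>> {"fn": "drive_tool", "kwargs": {"plan": [[[0.015,0.013,0,0,0.055],[0.03,0.026,0,0,0.055],[0.04,0.035,0,0,0.055],[0.034,0.03,0,0,0.055],[0.02,0.017,0,0,0.055],[0.01,0.008,0,0,0.055],[0,0,0,0,0.055],[0,0,0,0,0.055],[0,0,0,0,0.055]]]}}

```text
t: 20.1
eef_pos: [0.3654, 0.2761, 0.1516]
tcp_rot: [0.0, 0.113, 0.994, 0.0]
force: [-1.0, -0.4, -0.0]
opening: 0.642
finger_force: 0.0
```

```bash
python3 -c "
from h import *
rel(.3643,.2767,.055)
c=snap('wrist','w7');print(proj(c,[[.3643,.2767,.064],[.3643,.2767,0.]]))"
```

```text
t 20.1 p [0.3654 0.2761 0.1516] j [ 0.508  0.208 -0.434  0.929 -0.     0.735] F [-1.  -0.4 -0. ] op 54.9 ff 0.0
y ang 77.03 tilt [-2.e-04  0.e+00 -1.e+00] shift tool mm [ 1.3  0.4 96.6]
[[282.00718647 227.14617962]
 [281.95443946 201.71315654]]
```

View pics/w7.png

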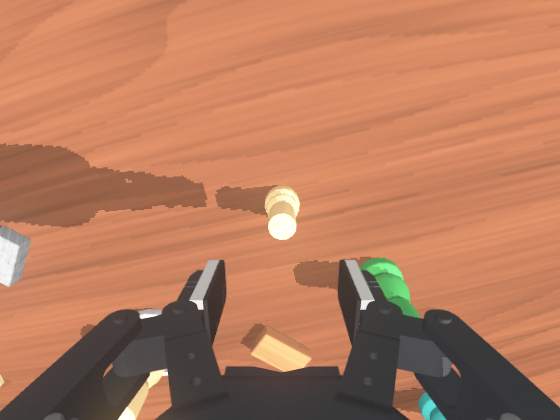

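Toe top at (282,227) is as predicted. Descending to grip.

>>> {"fn": "drive_tool", "kwargs": {"plan": [[[0.001,0,0.015,0,0.055],[0,0,0.025,0,0.055],[0,0,0.025,0,0.055],[0,0,0.018,0,0.055],[0,0,0.01,0,0.055],[0,0,0.003,0,0.055],[0,0,0,0,0.055],[0,0,0,0,0.055]]]}}

```text
t: 21.15
eef_pos: [0.3645, 0.2772, 0.0563]
tcp_rot: [0.001, 0.112, 0.994, 0.0]
force: [-1.1, -0.5, -0.3]
opening: 0.642
finger_force: 0.0
```

>>> {"fn": "drive_tool", "kwargs": {"plan": [[[0,0,0,0,0.04],[0,0,0,0,0.03],[0,0,0,0,0.02],[0,0,0,0,0.005],[0,0,0,0,0.005],[0,0,0,0,0.005],[0,0,0,0,0.005]]]}}

```text
t: 22.02
eef_pos: [0.364, 0.277, 0.0559]
tcp_rot: [0.0, 0.112, 0.994, 0.0]
force: [-1.5, -0.0, 4.6]
opening: 0.217
finger_force: 58.7
```

```bash
python3 -c "
from h import *
rel(.5492,-.3787,.165)"
```

```text
t 22.02 p [0.364  0.277  0.0559] j [ 0.512  0.317 -0.575  0.678 -0.     0.736] F [-1.5 -0.   4.6] op 18.5 ff 58.7
y ang 77.12 tilt [-4.e-04  3.e-04 -1.e+00] shift tool mm [-326.7 -597.8 -109.2]
```

>>> {"fn": "drive_tool", "kwargs": {"plan": [[[0,0,-0.01,0,0.005],[0,0,-0.03,0,0.005],[0,0,-0.04,0,0.005],[0,0,-0.03,0,0.005],[-0.01,-0.018,0,0,0.005],[-0.02,-0.037,0,0,0.005],[-0.025,-0.046,0,0,0.005],[-0.025,-0.046,0,0,0.005],[-0.025,-0.046,0,0,0.005],[-0.025,-0.046,0,0,0.005]]]}}

```text
t: 23.28
eef_pos: [0.4376, 0.0133, 0.166]
tcp_rot: [0.0, 0.112, 0.994, 0.0]
force: [0.2, 0.5, -0.6]
opening: 0.216
finger_force: 58.6
```

>>> {"fn": "drive_tool", "kwargs": {"plan": [[[-0.025,-0.046,0,0,0.005],[-0.025,-0.046,0,0,0.005],[-0.025,-0.046,0,0,0.005],[-0.025,-0.046,0,0,0.005],[-0.025,-0.046,0,0,0.005],[-0.025,-0.046,0,0,0.005],[-0.02,-0.037,0,0,0.005],[-0.01,-0.018,0,0,0.005],[0,0,0,0,0.005],[0,0,0,0,0.005]]]}}

```text
t: 24.52
eef_pos: [0.5386, -0.3469, 0.1654]
tcp_rot: [-0.0, 0.112, 0.994, 0.001]
force: [1.0, -0.1, -0.1]
opening: 0.214
finger_force: 58.6
```

```bash
python3 -c "
from h import *
rel(.5492,-.3787,.0599)"
```

```text
t 24.52 p [ 0.5386 -0.3469  0.1654] j [-0.671  0.548  0.114  1.138  0.    -0.447] F [ 1.  -0.1 -0.1] op 18.2 ff 58.6
y ang 77.14 tilt [ 9.e-04  1.e-03 -1.e+00] shift tool mm [-17.5 -28.8 105.5]
```

>>> {"fn": "drive_tool", "kwargs": {"plan": [[[-0.009,-0.015,0.02,0,0.005],[-0.0085,-0.013,0.02,0,0.005],[0,0,0.01,0,0.005],[0,0,0,0,0.005],[0,0,0,0,0.005],[0,0,0,0,0.005]]]}}

```text
t: 25.28
eef_pos: [0.5503, -0.3789, 0.1167]
tcp_rot: [0.001, 0.112, 0.994, -0.0]
force: [-0.5, -0.4, 0.3]
opening: 0.217
finger_force: 58.6
```

```bash
python3 -c "
from h import *
rel(.5492,-.3787,.0599)
c=snap('wrist','w8');snap('scene','s8')
a=cv2.imread('pics/w8.png');b=cv2.resize(cv2.imread('pics/s8.png')[120:300,30:230],None,fx=2,fy=2)
b=cv2.copyMakeBorder(b,0,60,0,0,0);cv2.imwrite('pics/v8.png',cv2.resize(np.hstack([a,b]),None,fx=.83,fy=.83))"
```

```text
t 25.27 p [ 0.5503 -0.3789  0.1167] j [-0.698  0.63   0.126  1.066  0.    -0.474] F [-0.5 -0.4  0.3] op 18.5 ff 58.6
y ang 77.15 tilt [-1.4e-03 -5.0e-04 -1.0e+00] shift tool mm [ 1.2 -0.  56.8]
```

View pics/v8.png

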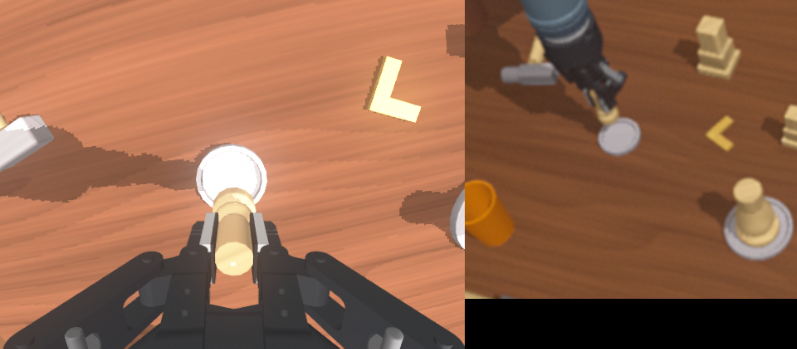

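The small foot hangs upright over the small tray, which shows at about (231,178). The large foot still stands in its tray. Lowering.

>>> {"fn": "drive_tool", "kwargs": {"plan": [[[0.001,0,0.008,0,0.005],[0,0,0.015,0,0.005],[0,0,0.014,0,0.005],[0,0,0.009,0,0.005],[0,0,0.006,0,0.005],[0,0,0.003,0,0.005],[0,0,0,0,0.005],[0,0,0,0,0.005],[0,0,0,0,0.005]]]}}

```text
t: 26.5
eef_pos: [0.5491, -0.379, 0.061]
tcp_rot: [0.0, 0.112, 0.994, -0.0]
force: [0.2, 0.5, -0.4]
opening: 0.219
finger_force: 58.8
```

>>> {"fn": "drive_tool", "kwargs": {"plan": [[[0,0,0.0004,0,0.005],[0,0,0.0004,0,0.005],[0,0,0,0,0.005],[0,0,0,0,0.005]]]}}

```text
t: 27.0
eef_pos: [0.5489, -0.3789, 0.0599]
tcp_rot: [0.0, 0.112, 0.994, -0.0]
force: [0.9, 0.5, 2.0]
opening: 0.216
finger_force: 58.8
```

>>> {"fn": "drive_tool", "kwargs": {"plan": [[[0,0,0.0003,0,0.005],[0,0,0,0,0.005],[0,0,0,0,0.005]]]}}

```text
t: 27.38
eef_pos: [0.549, -0.3789, 0.0599]
tcp_rot: [0.0, 0.112, 0.994, -0.0]
force: [-1.5, 0.9, 4.9]
opening: 0.218
finger_force: 59.2
```

>>> {"fn": "drive_tool", "kwargs": {"plan": [[[0,0,0,0,0.022],[0,0,0,0,0.03],[0,0,0,0,0.04],[0,0,0,0,0.05],[0,0,0,0,0.055],[0,0,-0.02,0,0.055],[0,0,-0.04,0,0.055],[0,0,-0.05,0,0.055],[0,0,-0.02,0,0.055],[0,0,0,0,0.055]]]}}

```text
t: 28.62
eef_pos: [0.55, -0.3798, 0.1918]
tcp_rot: [0.002, 0.112, 0.994, -0.001]
force: [0.6, -0.5, 0.3]
opening: 0.642
finger_force: 0.0
```

>>> {"fn": "drive_tool", "kwargs": {"plan": [[[0,0,0,0,0.055],[0,0,0,0,0.055],[0,0,0,0,0.055],[0,0,0,0,0.055]]]}}

```text
t: 29.12
eef_pos: [0.5486, -0.3786, 0.1888]
tcp_rot: [-0.0, 0.112, 0.994, 0.0]
force: [0.8, 0.3, 0.4]
opening: 0.643
finger_force: 0.0
```

```bash
python3 -c "
from h import *
rel(.5492,-.3787,.0599)
snap('wrist','w9');snap('scene','s9')
a=cv2.imread('pics/w9.png');b=cv2.imread('pics/s9.png')
cv2.imwrite('pics/v9.png',cv2.resize(np.hstack([a[:,100:400],b[:,:500]]),None,fx=1,fy=1))"
```

```text
t 29.12 p [ 0.5486 -0.3786  0.1888] j [-0.699  0.593  0.252  1.23   0.    -0.474] F [0.8 0.3 0.4] op 54.9 ff 0.0
y ang 77.12 tilt [ 1.e-03  6.e-04 -1.e+00] shift tool mm [ -0.7  -0.  128.9]
```

View pics/v9.png

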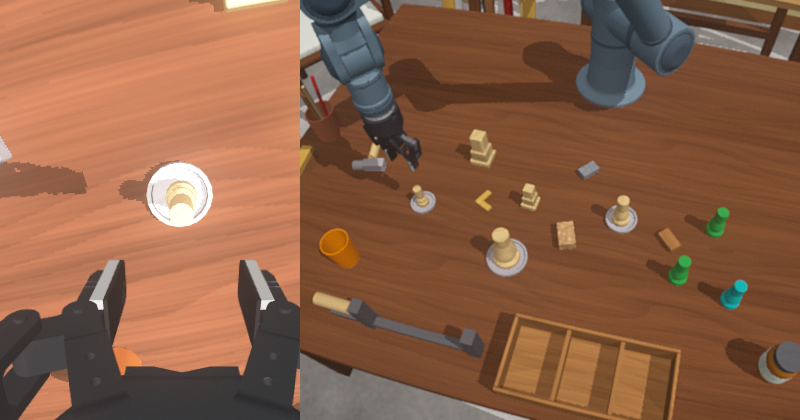

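All three feet stand upright in their trays: large at (505,250), medium at (621,212) and small at (421,197). The square feet and look-alikes are undisturbed.

```bash
python3 -c "
from h import *
print(order.sign_off())"
```

```text
the job is handed in; nothing more can be done
None
```

The large, medium and small turned feet stand upright in their matching trays, placed in that order. The square feet and look-alikes were left where they stood, and the job was handed in at about 29 s.

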